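Nip a glued carton in the press with the inner knob only

ROBOT

A 7-joint arm with a two-finger parallel gripper is mounted at the origin on a cart in front of the work surface, level with it; the furniture and walls round the work are solid. World frame = base frame: x ahead of the robot, y to its left, z up, the work surface at z = 0. Lengths are in m, angles in degrees, forces in N, time in s.
With the tool pointing down it reaches from about 0.425 to 0.875 m from the base axis. Payload 4.7 kg.
Tool frame: the origin (TCP) lies between the finger pads; the fingertips stand 19 mm ahead of it and the grasp point (between the pads) is the TCP; x points along the fingers, z is the direction in which the jaws open and shut, and the axes are right-handed (so a half turn about x gives the same grasp; the last joint's range is limited). The gripper opens to 87 mm and grips with 3 to 60 N. Pads are 19 mm wide; open, the fingers measure 117 mm over their backs; the gripper's body (75 mm by 190 mm) begins 51 mm behind the grasp point.
Start: joints at [-67.603, 18.392, -4.016, 83.108, 1.295, 78.541, -3.26], TCP at [0.239, 0.604, 0.242] pointing down, gripper open.
Joint ranges: [-163.93, 163.93], [-17.29, 119.83], [-79.2, 71.16], [3.27, 140.29], [-89.18, 269.18], [5.43, 117.66], [-154.24, 154.24]. Speed limits (degrees/s): [147.25, 147.25, 180, 180, 180, 180, 180].

INTERFACE

Orientations are given as [roll, pitch, yaw] about the fixed x, y, z axes, in that order (R = Rz(yaw) Ry(pitch) Rx(roll)).
In Python, from cell import monitor, read_camera, camera_model, env, regions_of gives the robot as it stands. The module is installed in compiled form; this text tells all that it offers.
- The arm moves only by the tool step_arm, never from a script. Its argument "deltas" is a list of rows, each a list of 5 numbers: the gripper's target within -1 to 1 (fully open at 1, half-way at 0, shut at -1), then the shift along the tool's x, y, z in m, then the turn about the tool's x in degrees. A call has 1 to 12 rows; each row is the pose to reach, as a shift and turn from the pose commanded when the call began, along the tool's axes at that moment; what a row does not reach only later rows make up. A row lasts 1/8 s, in which the tool goes at most 62.5 mm and 10.7 degrees, less where a joint would pass 70% of its speed; a pose out of reach is approached as far as the arm can. A call with a gripper value outside its range is refused whole. The fingers move at their own pace and stop on an object; "newtons" is the grip in N (left out, the last holds). Time passes only in rows, so rows that repeat a pose let the fingers close. It gives the time, the measured TCP pose, the force and the opening at its end, in the units of the state.
- monitor.get_obs(): the state, without advancing time (a new reading comes with each control period).
- read_camera(name): name is "side" or "top"; returns (picture, depth): 480x640x3 uint8, red, green, blue; 480x640 float32, m along the optical axis (not along the pixel's ray), 0 where there is no reading.
- camera_model(name): a dict with "fx", "fy", "cx", "cy" (pixels), "xyz" and "attitude" of the camera in the world. Camera axes: x right, y down, z forward; pixel columns grow to the right and rows downward; lengths in m; the calibration is good to about 2 mm. A picture is of the moment at which its call begins. camera_model takes no time and is no camera call.
- env.sign_off(): hands the job in, once; it reports no verdict.
Trained networks look in the newest picture that a camera, given by its name, has taken for a name from the list of things; names that differ only in an ending like _2 or _b are one class to them, and where a whole thing is asked for, a point or a joint stands for the part that bears it (a point fixed in the world has none). Each returns a list of dicts, best first, with "p" (0 to 1); they miss things now and then, are a little off and sometimes report something else, mostly with a low value. They report only what shows in the picture. A call takes as long as a camera call. They do not tell look-alikes from the thing itself.
- regions_of(camera, thing): "pixels" (480x640 bool, what is visible of it) and "pixel" ([column, row] in pixels, amid what is visible of it).
The state is a dict: "time_s": time; "qpos": joint angles; "joint_velocities": joint speeds; "effort": joint torques, N m; "tool_pos": TCP position; "tool_rot": TCP orientation; "force": force on the tool from outside, world axes, zero at the start; "wrist_torque": the same for the moment, N m; "grip_width": finger opening in m.
Only numpy, scipy, OpenCV 4.12 (cv2) and the standard library are available. Lean on these libraries where they do the work, as an engineer would, in place of code of your own. Each camera call takes 0.05 s, during which the arm holds its last target. There are 200 camera calls.

TASK

The small carton on the nipping press has a freshly glued end flap. Slide it along its channel fully home against the back stop, then turn only the small inner knob clockwise until the foot nips the carton firmly but gently (about 12 N; it crushes at 22 N), and let go. Do not drag the outer ring round, its setting is someone else's, and do not knock away the eraser and the staple remover beside the press.

Things in the scene. Friction and masses are not known exactly. Their poses are not given: they have to be found in the camera images.
- press: Small grey nipping press, fixed. Origin on the worktop under the spindle axis; +x runs along the loading channel from its open front to the back stop, z up. Base plate x -116 to +50 mm, 96 mm wide, 8 mm thick. Two rails, 58 mm apart inside, 8 mm high above the plate, x -115 to +14, form the channel. From x = -32 mm forward nothing stands above it.
- back_stop (a point): Middle of the back stop: the upright front face, at x = +14 mm in the press frame, of the grey column (60 mm wide) that carries the overhanging head. This point is 18 mm above the worktop.
- press_head: Grey overhanging head, fixed on the column; origin and axes as the press. Arm 46 mm wide, x -32 to +46, z 46 to 58 mm. Under it a round foot, 24 mm across, on the spindle axis, hangs 1.5 to 6.5 mm above the carton's top at the start (each time different). On top sit two dark steel controls on one vertical axis: a wide flat outer ring and a small inner knob.
- knob_top (a point): Centre of the top of the small inner knob, 86 mm above the worktop, on the spindle axis; a fixed point that does not turn. The knob is round, finely fluted, 20 mm across, and stands 18 mm above the ring's flat top. Clockwise from above lowers the foot 5 mm per rad; the knob keeps its height and stays where it is left. Turning it freely takes about 0.08 N m.
- spindle_axis (a point): Point on the spindle axis at the arm's underside, 46 mm up. The sprung foot meets the carton after 0.3 to 1.3 rad of knob turn (each time different). From there each rad adds 50 N of nip and 0.25 N m of knob torque (5 mN m per newton) to the free-turning torque. Read it while turning slowly: friction hides it in a hand that has stopped or overshot. At least 1 rad of travel is left.
- ring_mark (a point): A point on the flat top of the outer ring, 25 mm from the axis, 68 mm above the worktop; it goes round with the ring. The ring is 54 mm across, 8 mm thick, and turns very easily (0.012 N m): anything that rubs on its top or rim drags it.
- carton: Closed paper-clip carton, 75 mm long, 52 mm wide, 20 mm high, 50 g, lying in the channel on the base plate with its long side along the channel. Origin at the centre of its underside; its own y axis runs along its length. Fully home, its origin lies at x = -24 mm in the press frame and it sticks 62 mm out in front of the spindle axis; it starts 15 to 45 mm short of that.
- eraser: Eraser, 23 x 52 x 13 mm, loose on the worktop to the left of the press (+y). Origin at the centre of its underside.
- staple_remover: Claw staple remover, 39 x 56 x 20 mm, loose on the worktop to the right of the press (-y). Origin at the centre of its underside.
Not all that is in view belongs to the job. What is shaped like the carton but pink is not meant.

How it is judged (in metres and radians):
On the way, in this order (a step that is already met when the one before it is completed fails the run):
1. the carton is fully home against the back stop, not yet nipped (x of carton in the frame of press above -0.0275 m and z of carton in the frame of press between 0.004 and 0.011 m and contact force between press_head and carton below 2 N), for 0.2 s.
2. the foot nips the carton with 6 to 18 N, the carton still home (x of carton in the frame of press above -0.0275 m and z of carton in the frame of press between 0.004 and 0.011 m and contact force between press_head and carton between 6 and 18 N), for 0.2 s.
At the end, for the whole second after the job is handed in: The carton lies flat in the channel, home to within 3.5 mm of the back stop, the foot of the press bears on it with 6 to 18 N, and the mark on the outer ring is within 2.5 mm (0.1 rad) of where it was; all at rest and released (all of step 2 and distance of ring_mark from where it was at the start of the episode below 0.0025 m and linear speed of carton below 0.01 m/s); the robot touches nothing.
It fails at once if the outer ring is dragged round (its mark moves more than 2.5 mm) (distance of ring_mark from where it was at the start of the episode above 0.0025 m).
It fails at once if the carton is crushed (nip above 22 N) (contact force between press_head and carton above 22 N).
It fails at once if the eraser beside the press is knocked away (more than 20 mm) (distance of eraser from where it was at the start of the episode above 0.02 m).
It fails at once if the staple remover beside the press is knocked away (more than 20 mm) (distance of staple_remover from where it was at the start of the episode above 0.02 m).
It also fails if it takes over 64 s, if anything falls off the work surface, if the arm or the gripper's body presses on something with over 40 N, if the wrist force passes 120 N, or if a joint passes its speed limit or range.

## Working session

There is one attempt and no reset: what is moved stays moved. The work goes in short steps, Python scripts to look and compute and a tool call to move; the robot and the scene stay as the last step left them, time stands still between calls to the robot, and variables do not carry over. Pictures are saved under pics/ and viewed, about 8 in all and at most 12, crops included, and the job is handed in when it is done.

Besides the shell and the picture viewer there is one more tool, called after ">>>" as a command line: name --pt "numbers of a row" for each row, then --argument value for the rest. step_arm: Moves the arm, as the interface text tells. Its arguments: {"type":"object","properties":{"deltas":{"type":"array"},"newtons":{"type":"number"}},"required":["deltas"]}

```bash
mkdir -p pics
cat > h.py <<'E'
import numpy as np, cv2
from scipy.spatial.transform import Rotation as R
from cell import monitor, read_camera, camera_model, env, regions_of
def cam(n):
    m=camera_model(n); a=m["attitude"]
    a=np.array(a,float)
    M=a if a.shape==(3,3) else (R.from_euler('xyz',a,degrees=True).as_matrix() if a.size==3 else None)
    return m,M
def pts(n,depth,mask):
    m,M=cam(n); v,u=np.nonzero(mask&(depth>0)); d=depth[v,u]
    P=np.c_[(u-m["cx"])/m["fx"]*d,(v-m["cy"])/m["fy"]*d,d]
    return P@M.T+np.array(m["xyz"])
E
python3 - <<'E'
from h import *
print(monitor.get_obs())
for n in("top","side"):
    print(camera_model(n)); im,d=read_camera(n); cv2.imwrite(f"pics/{n}0.png",im[:,:,::-1]); np.savez(f"{n}0.npz",im=im,d=d)
    for t in("press","press_head","carton","knob_top","ring_mark","eraser","staple_remover"):
        for r in regions_of(n,t)[:3]:
            P=pts(n,d,r["pixels"]); print(n,t,round(r["p"],2),r["pixel"],r["pixels"].sum(),P.mean(0).round(3),np.percentile(P,[2],axis=0).round(3),np.percentile(P,98,axis=0).round(3))
E
```

```text
{'time_s': 0.0, 'qpos': array([-67.60271105,  18.43948923,  -4.01408181,  83.17523391,
         1.29719181,  78.53928805,  -3.26116201]), 'joint_velocities': array([ 0.01614934,  0.05159361, -0.07219258,  0.05216907, -0.00863361,
        0.09007   , -0.02481816]), 'effort': array([ 3.63611298e-04, -4.91290569e+01, -4.03707353e-01, -3.12532532e+01,
       -6.38120086e-02,  4.37305472e-02,  1.70811836e-04]), 'tool_pos': array([0.23905353, 0.60389547, 0.2404535 ]), 'tool_rot': array([-175.63491906,   89.89103023, -107.22455115]), 'force': array([-0.08414557, -0.06040523,  0.15522151]), 'wrist_torque': array([-0.01981017,  0.02781449,  0.01546974]), 'grip_width': 0.08693250355080102}
{'fx': 559.7797050222835, 'fy': 559.7797050222835, 'cx': 325.4701902972465, 'cy': 233.33317379286248, 'xyz': array([0.35683503, 0.12133144, 0.90138282]), 'attitude': array([-167.58651369,   -0.23131717,  -85.0957383 ])}
top press 0.86 [373.3, 270.6] 3141 [0.515 0.037 0.011] [[ 0.448 -0.021  0.004]] [0.61  0.095 0.046]
top press_head 0.89 [379.2, 222.9] 1560 [0.567 0.048 0.065] [[0.533 0.019 0.054]] [0.607 0.
[... 1261 characters left out ...]
.82 [341.2, 240.9] 995 [0.591 0.214 0.018] [[0.554 0.184 0.004]] [0.63  0.251 0.023]
side carton 0.66 [336.0, 319.1] 1389 [0.514 0.025 0.026] [[ 0.48  -0.     0.012]] [0.556 0.057 0.031]
side carton 0.58 [244.6, 267.0] 1151 [0.406 0.201 0.018] [[0.369 0.177 0.004]] [0.444 0.232 0.023]
side knob_top 0.79 [366.2, 291.7] 1297 [0.565 0.039 0.064] [[0.531 0.017 0.048]] [0.609 0.071 0.086]
side ring_mark 0.78 [363.0, 295.7] 566 [0.561 0.038 0.067] [[0.538 0.019 0.061]] [0.588 0.067 0.07 ]
side eraser 0.82 [313.2, 287.0] 392 [0.507 0.128 0.01 ] [[0.484 0.11  0.001]] [0.531 0.15  0.015]
side staple_remover 0.79 [406.4, 351.8] 733 [ 0.596 -0.06   0.011] [[ 0.578 -0.084 -0.001]] [ 0.616 -0.035  0.02 ]
```

Run:
```python
from h import *
ims=[]
for n,(u,v) in(("top",(375,250)),("side",(355,310))):
    z=np.load(f"{n}0.npz"); im=z["im"]; d=z["d"]
    ims.append(cv2.resize(im[v-75:v+75,u-100:u+100,::-1],(800,600),interpolation=cv2.INTER_CUBIC)[:, :])
    P=pts(n,d,np.ones(d.shape,bool)); ok=(abs(P[:,0]-.54)<.15)&(abs(P[:,1]-.04)<.085); P=P[ok]
    k=P[P[:,2]>.079]; print(n,"knob",len(k),k.mean(0),k.min(0),k.max(0))
    r=P[(P[:,2]>.062)&(P[:,2]<.072)]; print("ring rect",cv2.minAreaRect(r[:,:2].astype(np.float32)*1000),r[:,2].mean())
    b=P[(P[:,2]>.0045)&(P[:,2]<.0115)&(P[:,0]<.54)]; print("plate rect",cv2.minAreaRect(b[:,:2].astype(np.float32)*1000),len(b))
    c=P[(P[:,2]>.024)&(P[:,2]<.034)&(P[:,0]<.56)]; print("carton rect",cv2.minAreaRect(c[:,:2].astype(np.float32)*1000),c[:,2].mean())
    f=P[(P[:,2]>-.004)&(P[:,2]<.003)]; print("floor",f[:,2].mean())
cv2.imwrite("pics/crop1.png",ims[0]);cv2.imwrite("pics/crop2.png",ims[1])
```

```text
top knob 151 [0.56308852 0.04607669 0.08445768] [0.55318523 0.03546208 0.07908079] [0.5743501  0.05608826 0.08917129]
ring rect ((567.6266479492188, 46.94878387451172), (62.946773529052734, 53.30946731567383), 10.995158195495605) 0.06692396814099591
plate rect ((498.0469055175781, 48.59063720703125), (119.30071258544922, 139.39566040039062), 21.48998260498047) 1612
carton rect ((519.8895874023438, 33.641353607177734), (74.59199523925781, 52.932220458984375), 16.978580474853516) 0.027841714437612526
floor -0.0009169404698320452
side knob 135 [0.56274749 0.04355029 0.08458488] [0.55305062 0.03418708 0.07942258] [0.57370527 0.05676063 0.08848758]
ring rect ((566.2381591796875, 46.09933090209961), (61.02425765991211, 55.06837844848633), 16.27825164794922) 0.06722264368071475
plate rect ((494.7830810546875, 49.0539436340332), (103.6121597290039, 145.51026916503906), 12.888360977172852) 1356
carton rect ((519.7154541015625, 32.9428825378418), (75.76183319091797, 55.368080139160156), 17.514108657836914) 0.028349622908745268
floor -0.00030456586127594707
```

View pics/top0.png

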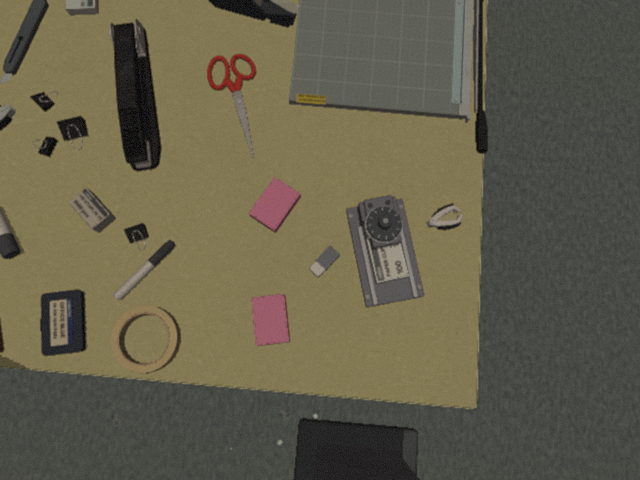

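View pics/crop1.png

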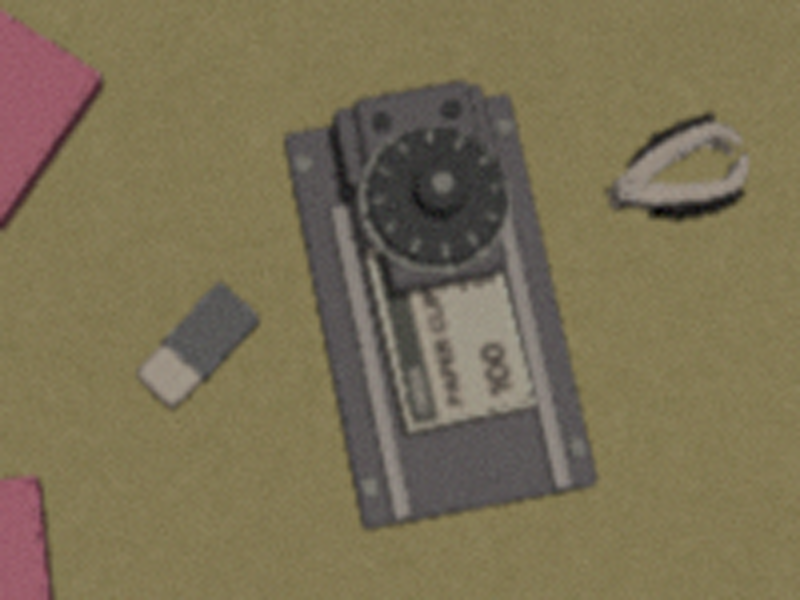

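Run:
```python
from h import *
m,M=cam("top"); o=np.array(m["xyz"])
def proj(u,v,z):
    r=M@np.array([(u-m["cx"])/m["fx"],(v-m["cy"])/m["fy"],1]); return (o+r*(z-o[2])/r[2])
c=lambda x,y,z:proj(275+x/4-.4,175+y/4-.4,z)
fl,fr,br,bl=[c(x,y,.008) for x,y in((365,527),(595,480),(507,95),(286,135))]
K=np.array([.5635,.0457])
for n,a,b in(("left",fl,bl),("right",fr,br)): print(n,np.degrees(np.arctan2(*(b-a)[1::-1])),np.linalg.norm(b-a))
print("front",np.degrees(np.arctan2(*(fl-fr)[1::-1]))-90,np.linalg.norm(fl-fr), "plate front mid",(fl+fr)/2, "dist to knob",np.linalg.norm((fl+fr)[:2]/2-K))
a,b=c(408,433,.028),c(538,408,.028)
print("carton front",a,b,np.degrees(np.arctan2(*(a-b)[1::-1]))-90)
y=np.arctan2(*(K-(fl+fr)[:2]/2)[::-1]); print("yaw via knob",np.degrees(y))
t=np.radians(15); ex=np.array([np.cos(t),np.sin(t)]); ey=np.array([-ex[1],ex[0]])
for nm,p in(("carton front L",a),("R",b),("fl",fl),("fr",fr),("bl",bl),("br",br)): print(nm,(p[:2]-K)@ex,(p[:2]-K)@ey)
```

```text
left 15.49798494128779 0.1637931686473277
right 15.72693742090448 0.16242541223201665
front 16.382218275599143 0.09401649840782805 plate front mid [0.45350131 0.01536767 0.008     ] dist to knob 0.11410416904700207
carton front [0.47640633 0.04760309 0.028     ] [ 0.49064921 -0.0026605   0.028     ] 15.820809185452518
yaw via knob 15.416288888730161
carton front L -0.0836334715769338 0.024379743126727853
R -0.08288507917952584 -0.027857479750818603
fl -0.11523508655723555 0.04616554164175879
fr -0.11296722810527059 -0.0478236002359655
bl 0.048551895516113365 0.04758912825184662
br 0.0494451113771331 -0.045762890990827504
```

>>> step_arm --pt "-1 0 0 0 0" --newtons 20

```text
time_s: 0.92
tool_pos: [0.2392, 0.6044, 0.2416]
tool_rot: [-13.2, 90.0, 55.2]
force: [-0.0, 0.5, -0.7]
grip_width: 0.0826
```

```bash
cat >> h.py <<'E'
YAW=np.radians(15.5); EX=np.array([np.cos(YAW),np.sin(YAW),0]); EY=np.array([-EX[1],EX[0],0]); K=np.array([.5635,.0457,0])
def plan(target,turn=None):
    o=monitor.get_obs(); T=R.from_euler('xyz',o["tool_rot"],degrees=True).as_matrix()
    print("t",o["time_s"],"pos",o["tool_pos"].round(4),"delta tool",(T.T@(np.array(target)-o["tool_pos"])).round(4))
    print("heads y,z",np.degrees(np.arctan2(T[1,1:],T[0,1:])).round(2),"q",o["qpos"].round(1),"F",o["force"].round(2),"M",o["wrist_torque"].round(4),"w",o["grip_width"])
    p=o["tool_pos"]-K; print("press frame",(p@EX).round(4),(p@EY).round(4),p[2].round(4))
    return T
E
python3 - <<'E'
from h import *
T=plan(K-.105*EX+[0,0,.14]); print(T.round(3)); plan(K-.105*EX+[0,0,.038])
E
```

```text
t 0.925 pos [0.2392 0.6044 0.2416] delta tool [ 0.1016 -0.4234 -0.4635]
heads y,z [158.41  68.41] q [-67.6  18.4  -4.   83.1   1.3  78.5  -3.3] F [-0.01  0.49 -0.65] M [0.0181 0.006  0.0507] w 0.08263161496460332
press frame -0.1632 0.6251 0.2416
[[ 0.    -0.93   0.368]
 [ 0.     0.368  0.93 ]
 [-1.    -0.     0.   ]]
t 0.925 pos [0.2392 0.6044 0.2416] delta tool [ 0.2036 -0.4234 -0.4635]
heads y,z [158.41  68.41] q [-67.6  18.4  -4.   83.1   1.3  78.5  -3.3] F [-0.01  0.49 -0.65] M [0.0181 0.006  0.0507] w 0.08263161496460332
press frame -0.1632 0.6251 0.2416
```

>>> step_arm --pt "-1 0.0 -0.04 -0.04 -4" --pt "-1 0.01 -0.08 -0.085 -8" --pt "-1 0.02 -0.12 -0.13 -12" --pt "-1 0.03 -0.16 -0.175 -16" --pt "-1 0.04 -0.2 -0.22 -20" --pt "-1 0.05 -0.24 -0.26 -24" --pt "-1 0.06 -0.28 -0.305 -28" --pt "-1 0.07 -0.32 -0.35 -32" --pt "-1 0.08 -0.36 -0.395 -37.1" --pt "-1 0.1 -0.4 -0.44 -37.1" --pt "-1 0.1016 -0.4234 -0.4635 -37.1" --pt "-1 0.1016 -0.4234 -0.4635 -37.1" --newtons 20

```text
time_s: 2.42
tool_pos: [0.4629, 0.0148, 0.14]
tool_rot: [-164.8, 90.0, -59.6]
force: [0.7, 0.3, -0.0]
grip_width: 0.0005
```

Run:
```python
from h import *
plan(K-.105*EX+[0,0,.038])
```

```text
t 2.425 pos [0.4629 0.0148 0.14  ] delta tool [ 1.02e-01 -1.00e-04  3.00e-03]
heads y,z [-164.81  105.19] q [-32.1  -0.6  27.  116.9   0.4  63.7  99.9] F [ 0.66  0.34 -0.01] M [0.0651 0.0057 0.0411] w 0.000547970755418858
press frame -0.1052 -0.0029 0.14
```

>>> step_arm --pt "-1 0.04 0 0.002 -0.3" --pt "-1 0.08 0 0.003 -0.3" --pt "-1 0.102 0 0.003 -0.3" --pt "-1 0.102 0 0.003 -0.3" --pt "-1 0.102 0 0.003 -0.3" --pt "-1 0.102 -0.004 0.003 -0.3" --pt "-1 0.102 -0.008 0.003 -0.3" --pt "-1 0.102 -0.012 0.003 -0.3" --pt "-1 0.102 -0.016 0.003 -0.3" --pt "-1 0.102 -0.02 0.003 -0.3" --pt "-1 0.102 -0.024 0.003 -0.3" --pt "-1 0.102 -0.026 0.003 -0.3"

```text
time_s: 3.92
tool_pos: [0.4869, 0.0275, 0.0379]
tool_rot: [-156.7, 90.0, -50.9]
force: [-0.5, -1.1, 0.1]
grip_width: 0.0005
```

Run:
```python
from h import *
plan(K-.0715*EX+[0,0,.038])
im,d=read_camera("top"); cv2.imwrite("pics/p1.png",cv2.resize(im[175:325,275:475,::-1],(800,600),interpolation=cv2.INTER_CUBIC))
```

```text
t 3.925 pos [0.4869 0.0275 0.0379] delta tool [-0.0001 -0.0072 -0.003 ]
heads y,z [-164.19  105.81] q [-31.   11.3  26.7 118.9  -6.5  51.2 105.1] F [-0.47 -1.06  0.12] M [0.0866 0.1428 0.0144] w 0.0004797826871384221
press frame -0.0787 0.003 0.0379
```

View pics/p1.png

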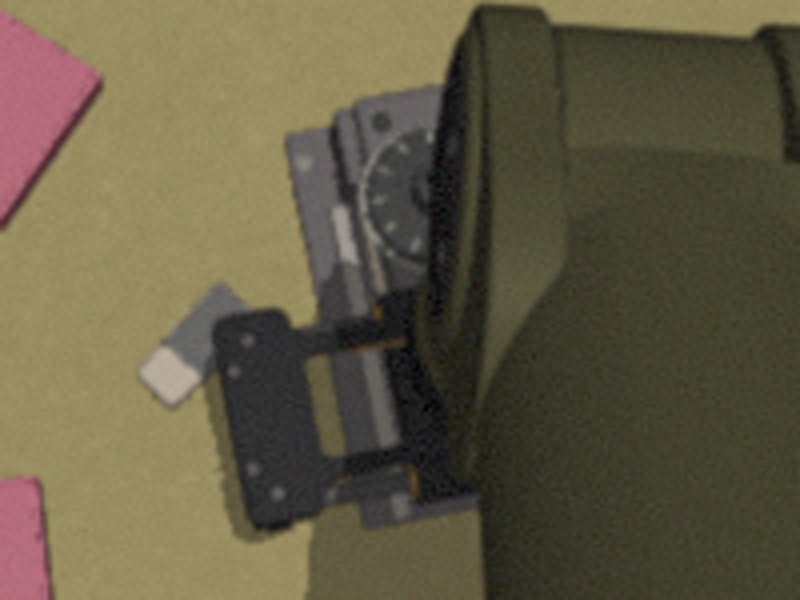

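>>> step_arm --pt "-1 0 -0.0015 0 0" --pt "-1 0 -0.003 0 0" --pt "-1 0 -0.0045 0 0" --pt "-1 0 -0.006 0 0" --pt "-1 0 -0.0065 0 0"

```text
time_s: 4.6
tool_pos: [0.493, 0.0293, 0.038]
tool_rot: [-56.8, 90.0, 49.1]
force: [-1.2, -0.3, 0.0]
grip_width: 0.0006
```

>>> step_arm --pt "-1 0 -0.0005 0 0" --pt "-1 0 -0.001 0 0"

```text
time_s: 4.85
tool_pos: [0.4937, 0.0295, 0.038]
tool_rot: [66.0, 90.0, 171.8]
force: [-1.1, 0.9, 0.8]
grip_width: 0.0005
```

>>> step_arm --pt "-1 0 -0.0005 0 0" --pt "-1 0 -0.001 0 0"

```text
time_s: 5.1
tool_pos: [0.4938, 0.0295, 0.0378]
tool_rot: [79.7, 89.9, -174.4]
force: [-4.5, -1.9, 3.9]
grip_width: 0.0005
```

Run:
```python
from h import *
plan(K-.0715*EX+[0,0,.038])
o=monitor.get_obs()["force"]; print(o@EX,o@EY)
```

```text
t 5.1 pos [0.4938 0.0295 0.0378] delta tool [-0.0002  0.     -0.003 ]
heads y,z [-164.2  105.8] q [-30.9  12.2  26.6 117.9  -6.9  51.5 105.4] F [-4.48 -1.88  3.93] M [-1.7770e-01  1.0523e+00  1.0000e-03] w 0.0005360483222506104
press frame -0.0715 0.003 0.0378
-4.81745124430572 -0.6118381152973367
```

>>> step_arm --pt "-1 0 0.001 0 0" --pt "-1 0 0.002 0 0" --pt "-1 0 0.006 0 0" --pt "-1 0 0.012 0 0" --pt "-1 -0.05 0.012 0 0" --pt "0 -0.1 0.012 0 0" --pt "0 -0.112 -0.03 -0.003 0" --pt "0 -0.112 -0.07 -0.003 0" --pt "0 -0.112 -0.0735 -0.003 0" --pt "0 -0.112 -0.0735 -0.003 0"

```text
time_s: 6.35
tool_pos: [0.5654, 0.0465, 0.1493]
tool_rot: [96.3, 89.9, -157.9]
force: [-0.9, 0.1, -0.5]
grip_width: 0.0403
```

Run:
```python
from h import *
T=plan(K+[0,0,.091])
o=monitor.get_obs(); print(o["force"],o["wrist_torque"])
for n in("top","side"):
    im,d=read_camera(n)
    cv2.imwrite(f"pics/q_{n}.png",cv2.resize(im[175+60*(n=="side"):325+60*(n=="side"),275-20*(n=="side"):475-20*(n=="side"),::-1],(800,600),interpolation=cv2.INTER_CUBIC))
    P=pts(n,d,np.ones(d.shape,bool))-K; Q=np.c_[P@EX,P@EY,P[:,2]]
    c=Q[(Q[:,2]>.023)&(Q[:,2]<.034)&(abs(Q[:,1])<.02)&(Q[:,0]<-.03)&(Q[:,0]>-.11)]
    print(n,len(c),np.percentile(c,[1,5],axis=0) if len(c) else'')
```

```text
t 6.35 pos [0.5654 0.0465 0.1493] delta tool [ 0.0584  0.0019 -0.0002]
heads y,z [-164.21  105.79] q [-31.9  12.8  27.9 102.7  -6.5  66.2 103.8] F [-0.94  0.06 -0.49] M [ 0.0564  0.0336 -0.0305] w 0.040293473117319595
press frame 0.002 0.0002 0.1493
[-0.94239823  0.06051497 -0.48574562] [ 0.05638195  0.0336282  -0.03051332]
top 370 [[-0.06084931 -0.01115515  0.02453756]
 [-0.05961375 -0.00906764  0.025522  ]]
side 405 [[-0.06159463 -0.01943075  0.02362795]
 [-0.06019541 -0.0179484   0.02592938]]
```

View pics/q_side.png

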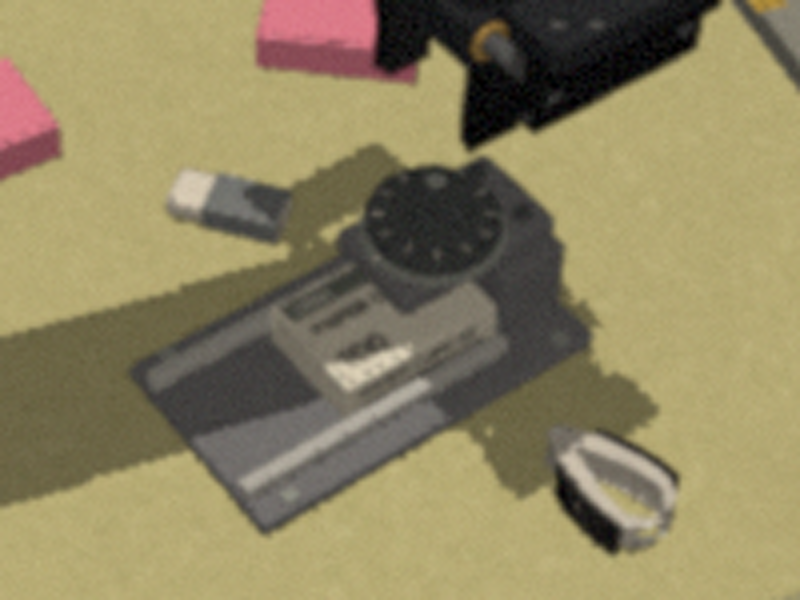

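>>> step_arm --pt "0 0.02 0.002 0 0" --pt "0 0.045 0.002 0 0" --pt "0 0.055 0.002 0 0" --pt "0 0.0575 0.002 0 0" --pt "0 0.0575 0.002 0 0" --pt "0 0.0575 0.002 0 0"

```text
time_s: 7.2
tool_pos: [0.565, 0.0465, 0.0934]
tool_rot: [-89.7, 89.9, 16.1]
force: [-0.6, -0.6, -0.4]
grip_width: 0.0431
```

Run:
```python
from h import *
plan(K+[0,0,.092])
```

```text
t 7.2 pos [0.565  0.0465 0.0934] delta tool [ 0.0014  0.0017 -0.0003]
heads y,z [-164.19  105.81] q [-31.1  16.2  27.3 105.9  -8.5  59.8 105.4] F [-0.58 -0.57 -0.44] M [0.0384 0.0235 0.0217] w 0.04313995973285427
press frame 0.0017 0.0003 0.0934
```

>>> step_arm --pt "0 0.0005 0.0015 0 0" --pt "0 0.0005 0.0015 0 0"

```text
time_s: 7.45
tool_pos: [0.563, 0.046, 0.0922]
tool_rot: [-73.0, 90.0, 32.8]
force: [0.2, 0.4, 1.2]
grip_width: 0.0435
```

>>> step_arm --pt "-0.4 0 0 0 0" --pt "-0.6 0 0 0 0" --pt "-1 0 0 0 0" --pt "-1 0 0 0 0" --pt "-1 0 0 0 0" --newtons 30

```text
time_s: 8.07
tool_pos: [0.563, 0.0459, 0.092]
tool_rot: [-146.1, 90.0, -40.3]
force: [0.6, -0.7, -0.5]
grip_width: 0.0187
```

Run:
```python
from h import *
plan(K+[0,0,.092])
```

```text
t 8.075 pos [0.563  0.0459 0.092 ] delta tool [-0.     -0.0004 -0.0003]
heads y,z [-164.19  105.81] q [-31.1  16.1  27.3 106.2  -8.5  59.7 105.4] F [ 0.56 -0.69 -0.52] M [-0.0235 -0.0425 -0.02  ] w 0.01871894019384002
press frame -0.0004 0.0003 0.092
```

```bash
cat > l.py <<'E'
from h import *
o=monitor.get_obs(); T=R.from_euler('xyz',o["tool_rot"],degrees=True).as_matrix()
s="%.3f turn %.2f Mz %.4f eff7 %.4f v7 %.2f F %s w %.4f"%(o["time_s"],105.81-np.degrees(np.arctan2(T[1,2],T[0,2])),o["wrist_torque"][2],o["effort"][6],o["joint_velocities"][6],o["force"].round(1),o["grip_width"])
print(s); open("log.txt","a").write(s+"\n")
E
python3 l.py
```

```text
8.075 turn 0.00 Mz -0.0200 eff7 -0.0068 v7 0.06 F [ 0.6 -0.7 -0.5] w 0.0187
```

>>> step_arm --pt "-1 0 0 0 1" --pt "-1 0 0 0 2" --pt "-1 0 0 0 3" --pt "-1 0 0 0 4"

```text
time_s: 8.57
tool_pos: [0.563, 0.0459, 0.092]
tool_rot: [-121.1, 90.0, -19.3]
force: [-0.3, -0.3, 0.8]
grip_width: 0.0188
```

```bash
python3 l.py
```

```text
8.575 turn 4.07 Mz 0.0925 eff7 0.0575 v7 -7.59 F [-0.3 -0.3  0.8] w 0.0188
```

>>> step_arm --pt "-1 0 0 0 1" --pt "-1 0 0 0 2" --pt "-1 0 0 0 3"

```text
time_s: 8.95
tool_pos: [0.563, 0.046, 0.092]
tool_rot: [-60.4, 90.0, 38.3]
force: [0.8, -0.6, -0.3]
grip_width: 0.0187
```

```bash
python3 l.py
```

```text
8.950 turn 7.06 Mz 0.0688 eff7 0.0573 v7 -7.59 F [ 0.8 -0.6 -0.3] w 0.0187
```

>>> step_arm --pt "-1 0 0 0 1" --pt "-1 0 0 0 2" --pt "-1 0 0 0 3"

```text
time_s: 9.32
tool_pos: [0.5629, 0.046, 0.0919]
tool_rot: [1.9, 90.0, 97.6]
force: [0.7, 0.8, -0.8]
grip_width: 0.0186
```

```bash
python3 l.py
```

```text
9.325 turn 10.06 Mz 0.0306 eff7 0.0570 v7 -7.50 F [ 0.7  0.8 -0.8] w 0.0186
```

>>> step_arm --pt "-1 0 0 0 1" --pt "-1 0 0 0 2" --pt "-1 0 0 0 3"

```text
time_s: 9.7
tool_pos: [0.563, 0.0461, 0.092]
tool_rot: [-24.1, 90.0, 68.7]
force: [0.4, -0.2, -0.9]
grip_width: 0.019
```

```bash
python3 l.py
```

```text
9.700 turn 13.06 Mz 0.0681 eff7 0.0566 v7 -7.58 F [ 0.4 -0.2 -0.9] w 0.0190
```

>>> step_arm --pt "-1 0 0 0 1" --pt "-1 0 0 0 2"

```text
time_s: 9.95
tool_pos: [0.563, 0.0461, 0.092]
tool_rot: [-10.5, 90.0, 80.3]
force: [0.6, 0.1, 0.3]
grip_width: 0.019
```

```bash
python3 l.py
```

```text
9.950 turn 15.06 Mz 0.0892 eff7 0.0562 v7 -7.46 F [0.6 0.1 0.3] w 0.0190
```

>>> step_arm --pt "-1 0 0 0 1" --pt "-1 0 0 0 2" --pt "-1 0 0 0 3" --pt "-1 0 0 0 4"

```text
time_s: 10.45
tool_pos: [0.563, 0.0462, 0.092]
tool_rot: [-14.3, 90.0, 72.4]
force: [0.2, 0.8, -0.9]
grip_width: 0.0192
```

```bash
python3 l.py
```

```text
10.450 turn 19.06 Mz 0.0653 eff7 0.0552 v7 -7.50 F [ 0.2  0.8 -0.9] w 0.0192
```

>>> step_arm --pt "-1 0 0 0 1" --pt "-1 0 0 0 2" --pt "-1 0 0 0 3" --pt "-1 0 0 0 4"

```text
time_s: 10.95
tool_pos: [0.563, 0.0463, 0.092]
tool_rot: [-7.9, 90.0, 74.9]
force: [0.4, 1.0, -0.8]
grip_width: 0.019
```

```bash
python3 l.py
```

```text
10.950 turn 23.06 Mz 0.1678 eff7 0.0539 v7 -7.63 F [ 0.4  1.  -0.8] w 0.0190
```

>>> step_arm --pt "-1 0 0 0 1" --pt "-1 0 0 0 2" --pt "-1 0 0 0 3"

```text
time_s: 11.32
tool_pos: [0.563, 0.0463, 0.092]
tool_rot: [-7.4, 90.0, 72.3]
force: [0.5, 3.1, -1.0]
grip_width: 0.0194
```

```bash
python3 l.py
```

```text
11.325 turn 26.05 Mz 0.0759 eff7 0.0529 v7 -7.51 F [ 0.5  3.1 -1. ] w 0.0194
```

>>> step_arm --pt "-1 0 0 0 1"

```text
time_s: 11.45
tool_pos: [0.563, 0.0463, 0.092]
tool_rot: [-7.1, 90.0, 71.7]
force: [1.9, 3.6, -1.5]
grip_width: 0.019
```

```bash
python3 l.py
```

```text
11.450 turn 27.05 Mz 0.0750 eff7 0.0525 v7 -7.66 F [ 1.9  3.6 -1.5] w 0.0190
```

>>> step_arm --pt "-1 0 0 0 1"

```text
time_s: 11.58
tool_pos: [0.563, 0.0463, 0.092]
tool_rot: [-6.2, 90.0, 71.6]
force: [1.3, 2.7, -1.6]
grip_width: 0.019
```

```bash
python3 l.py
```

```text
11.575 turn 28.05 Mz 0.0492 eff7 0.0521 v7 -7.61 F [ 1.3  2.7 -1.6] w 0.0190
```

>>> step_arm --pt "-1 0 0 0 1"

```text
time_s: 11.7
tool_pos: [0.563, 0.0463, 0.092]
tool_rot: [2.6, 90.0, 79.4]
force: [0.5, 3.6, -1.1]
grip_width: 0.0189
```

```bash
python3 l.py
```

```text
11.700 turn 29.05 Mz 0.1396 eff7 0.0518 v7 -7.52 F [ 0.5  3.6 -1.1] w 0.0189
```

>>> step_arm --pt "-1 0 0 0 1"

```text
time_s: 11.82
tool_pos: [0.563, 0.0463, 0.092]
tool_rot: [-4.0, 90.0, 71.8]
force: [0.9, 3.0, -1.8]
grip_width: 0.0186
```

```bash
python3 l.py
```

```text
11.825 turn 30.06 Mz 0.0754 eff7 0.0514 v7 -7.57 F [ 0.9  3.  -1.8] w 0.0186
```

>>> step_arm --pt "-1 0 0 0 1"

```text
time_s: 11.95
tool_pos: [0.563, 0.0464, 0.092]
tool_rot: [-4.7, 90.0, 70.1]
force: [0.5, 4.8, -1.4]
grip_width: 0.0188
```

```bash
python3 l.py
```

```text
11.950 turn 31.05 Mz 0.0537 eff7 0.0510 v7 -7.59 F [ 0.5  4.8 -1.4] w 0.0188
```

>>> step_arm --pt "-1 0 0 0 1"

```text
time_s: 12.08
tool_pos: [0.563, 0.0464, 0.092]
tool_rot: [-0.8, 90.0, 73.0]
force: [0.9, 4.9, -1.3]
grip_width: 0.0186
```

```bash
python3 l.py
```

```text
12.075 turn 32.05 Mz 0.0805 eff7 0.0505 v7 -7.59 F [ 0.9  4.9 -1.3] w 0.0186
```

>>> step_arm --pt "-1 0 0 0.0002 1" --pt "-1 0 0 0.0005 2"

```text
time_s: 12.32
tool_pos: [0.5631, 0.0464, 0.092]
tool_rot: [151.5, 90.0, -136.7]
force: [0.9, 2.9, 0.3]
grip_width: 0.0186
```

```bash
python3 l.py
```

```text
12.325 turn 34.06 Mz 0.0700 eff7 0.0558 v7 -7.75 F [0.9 2.9 0.3] w 0.0186
```

>>> step_arm --pt "-1 0 0 0 1" --pt "-1 0 0 0 2"

```text
time_s: 12.58
tool_pos: [0.563, 0.0464, 0.092]
tool_rot: [58.0, 90.0, 127.7]
force: [-0.0, 4.1, -0.3]
grip_width: 0.0189
```

```bash
python3 l.py
```

```text
12.575 turn 36.07 Mz 0.0404 eff7 0.0510 v7 -7.51 F [-0.   4.1 -0.3] w 0.0189
```

>>> step_arm --pt "-1 0 0 0 1" --pt "-1 0 0 0 2"

```text
time_s: 12.82
tool_pos: [0.5631, 0.0465, 0.092]
tool_rot: [49.4, 90.0, 117.2]
force: [0.3, 3.3, -1.1]
grip_width: 0.0187
```

```bash
python3 l.py
```

```text
12.825 turn 38.07 Mz 0.0553 eff7 0.0510 v7 -7.58 F [ 0.3  3.3 -1.1] w 0.0187
```

>>> step_arm --pt "-1 0 0 0 1"

```text
time_s: 12.95
tool_pos: [0.5631, 0.0465, 0.092]
tool_rot: [21.4, 90.0, 88.1]
force: [0.8, 4.3, -0.9]
grip_width: 0.019
```

```bash
python3 l.py
```

```text
12.950 turn 39.06 Mz 0.0955 eff7 0.0510 v7 -7.54 F [ 0.8  4.3 -0.9] w 0.0190
```

>>> step_arm --pt "-1 0 0 0 1"

```text
time_s: 13.08
tool_pos: [0.5631, 0.0466, 0.092]
tool_rot: [15.6, 90.0, 81.3]
force: [1.0, 2.8, -1.2]
grip_width: 0.0189
```

```bash
python3 l.py
```

```text
13.075 turn 40.06 Mz 0.1188 eff7 0.0509 v7 -7.55 F [ 1.   2.8 -1.2] w 0.0189
```

>>> step_arm --pt "-1 0 0 0 1"

```text
time_s: 13.2
tool_pos: [0.5631, 0.0465, 0.092]
tool_rot: [5.2, 90.0, 69.9]
force: [0.0, 3.8, -0.8]
grip_width: 0.0194
```

```bash
python3 l.py
```

```text
13.200 turn 41.06 Mz 0.0821 eff7 0.0508 v7 -7.43 F [ 0.   3.8 -0.8] w 0.0194
```

>>> step_arm --pt "-1 0 0 0 1"

```text
time_s: 13.32
tool_pos: [0.5631, 0.0466, 0.092]
tool_rot: [-3.9, 90.0, 59.9]
force: [0.7, 3.7, -1.3]
grip_width: 0.0188
```

```bash
python3 l.py
```

```text
13.325 turn 42.06 Mz 0.1154 eff7 0.0507 v7 -7.47 F [ 0.7  3.7 -1.3] w 0.0188
```

>>> step_arm --pt "-1 0 0 0.0002 1"

```text
time_s: 13.45
tool_pos: [0.5631, 0.0466, 0.092]
tool_rot: [125.2, 90.0, -172.0]
force: [0.2, 3.4, -0.5]
grip_width: 0.0189
```

```bash
python3 l.py
```

```text
13.450 turn 43.06 Mz 0.0744 eff7 0.0542 v7 -7.57 F [ 0.2  3.4 -0.5] w 0.0189
```

>>> step_arm --pt "-1 0 0 0 1"

```text
time_s: 13.58
tool_pos: [0.5632, 0.0466, 0.092]
tool_rot: [120.9, 90.0, -177.3]
force: [0.5, 3.8, -0.6]
grip_width: 0.0188
```

```bash
python3 l.py
```

```text
13.575 turn 44.07 Mz 0.0804 eff7 0.0503 v7 -7.58 F [ 0.5  3.8 -0.6] w 0.0188
```

>>> step_arm --pt "-1 0 0 0 1"

```text
time_s: 13.7
tool_pos: [0.5632, 0.0466, 0.092]
tool_rot: [73.0, 90.0, 133.8]
force: [0.1, 3.6, -0.1]
grip_width: 0.0187
```

```bash
python3 l.py
```

```text
13.700 turn 45.06 Mz 0.0856 eff7 0.0485 v7 -7.56 F [ 0.1  3.6 -0.1] w 0.0187
```

>>> step_arm --pt "-1 0 0 0 1"

```text
time_s: 13.82
tool_pos: [0.5632, 0.0467, 0.092]
tool_rot: [24.8, 90.0, 84.6]
force: [-0.4, 3.7, -1.8]
grip_width: 0.0193
```

```bash
python3 l.py
```

```text
13.825 turn 46.06 Mz 0.0629 eff7 0.0447 v7 -7.47 F [-0.4  3.7 -1.8] w 0.0193
```

>>> step_arm --pt "-1 0 0 0 1"

```text
time_s: 13.95
tool_pos: [0.5632, 0.0467, 0.092]
tool_rot: [-16.1, 90.0, 42.7]
force: [-0.0, 4.4, -0.4]
grip_width: 0.0187
```

```bash
python3 l.py
```

```text
13.950 turn 47.06 Mz 0.0643 eff7 0.0410 v7 -7.55 F [-0.   4.4 -0.4] w 0.0187
```

>>> step_arm --pt "-1 0 0 0 1"

```text
time_s: 14.08
tool_pos: [0.5632, 0.0467, 0.092]
tool_rot: [5.1, 90.0, 62.8]
force: [0.3, 4.4, 0.6]
grip_width: 0.0189
```

```bash
python3 l.py
```

```text
14.075 turn 48.06 Mz 0.0581 eff7 0.0373 v7 -7.49 F [0.3 4.4 0.6] w 0.0189
```

>>> step_arm --pt "-1 0 0 0 1"

```text
time_s: 14.2
tool_pos: [0.5632, 0.0467, 0.092]
tool_rot: [-18.3, 90.0, 38.4]
force: [0.2, 4.0, -1.2]
grip_width: 0.0188
```

```bash
python3 l.py
```

```text
14.200 turn 49.06 Mz 0.1339 eff7 0.0335 v7 -7.54 F [ 0.2  4.  -1.2] w 0.0188
```

>>> step_arm --pt "-1 0 0 0 1"

```text
time_s: 14.32
tool_pos: [0.5632, 0.0467, 0.092]
tool_rot: [3.0, 90.0, 58.8]
force: [-0.9, 3.7, 0.1]
grip_width: 0.0187
```

```bash
python3 l.py
```

```text
14.325 turn 50.06 Mz 0.1071 eff7 0.0297 v7 -7.51 F [-0.9  3.7  0.1] w 0.0187
```

>>> step_arm --pt "-1 0 0 0 1"

```text
time_s: 14.45
tool_pos: [0.5632, 0.0467, 0.092]
tool_rot: [-10.4, 90.0, 44.3]
force: [-0.0, 5.2, -1.0]
grip_width: 0.0188
```

```bash
python3 l.py
```

```text
14.450 turn 51.06 Mz 0.0314 eff7 0.0259 v7 -7.44 F [-0.   5.2 -1. ] w 0.0188
```

>>> step_arm --pt "-1 0 0 0 1"

```text
time_s: 14.58
tool_pos: [0.5633, 0.0467, 0.092]
tool_rot: [-17.0, 90.0, 36.7]
force: [1.0, 4.3, -1.5]
grip_width: 0.0187
```

```bash
python3 l.py
```

```text
14.575 turn 52.06 Mz 0.1775 eff7 0.0221 v7 -7.45 F [ 1.   4.3 -1.5] w 0.0187
```

>>> step_arm --pt "-1 0 0 0 1"

```text
time_s: 14.7
tool_pos: [0.5633, 0.0468, 0.092]
tool_rot: [-10.1, 90.0, 42.7]
force: [0.3, 4.2, -1.0]
grip_width: 0.0188
```

```bash
python3 l.py
```

```text
14.700 turn 53.06 Mz 0.1434 eff7 0.0182 v7 -7.52 F [ 0.3  4.2 -1. ] w 0.0188
```

>>> step_arm --pt "-1 0 0 0 1"

```text
time_s: 14.82
tool_pos: [0.5632, 0.0468, 0.092]
tool_rot: [-5.0, 90.0, 46.7]
force: [-0.1, 4.3, -0.5]
grip_width: 0.0186
```

```bash
python3 l.py
```

```text
14.825 turn 54.06 Mz 0.1470 eff7 0.0143 v7 -7.58 F [-0.1  4.3 -0.5] w 0.0186
```

>>> step_arm --pt "-1 0 0 0 1"

```text
time_s: 14.95
tool_pos: [0.5633, 0.0468, 0.092]
tool_rot: [-13.1, 90.0, 37.6]
force: [0.7, 4.4, -0.9]
grip_width: 0.019
```

```bash
python3 l.py
```

```text
14.950 turn 55.06 Mz 0.0825 eff7 0.0104 v7 -7.41 F [ 0.7  4.4 -0.9] w 0.0190
```

>>> step_arm --pt "-1 0 0 0 1"

```text
time_s: 15.08
tool_pos: [0.5633, 0.0468, 0.092]
tool_rot: [-15.1, 90.0, 34.7]
force: [1.1, 4.2, -1.3]
grip_width: 0.0193
```

```bash
python3 l.py
```

```text
15.075 turn 56.06 Mz 0.1445 eff7 0.0065 v7 -7.63 F [ 1.1  4.2 -1.3] w 0.0193
```

>>> step_arm --pt "-1 0 0 0 1"

```text
time_s: 15.2
tool_pos: [0.5633, 0.0468, 0.092]
tool_rot: [-12.9, 90.0, 35.9]
force: [0.7, 3.9, -1.2]
grip_width: 0.0187
```

```bash
python3 l.py
```

```text
15.200 turn 57.06 Mz 0.1501 eff7 0.0026 v7 -7.47 F [ 0.7  3.9 -1.2] w 0.0187
```

>>> step_arm --pt "-1 0 0 0 1"

```text
time_s: 15.32
tool_pos: [0.5633, 0.0468, 0.092]
tool_rot: [-7.8, 90.0, 39.9]
force: [0.7, 4.8, -0.6]
grip_width: 0.0193
```

```bash
python3 l.py; cut -d' ' -f1,3,5,7 log.txt | tail -15
```

```text
15.325 turn 58.06 Mz 0.1472 eff7 -0.0014 v7 -7.45 F [ 0.7  4.8 -0.6] w 0.0193
13.575 44.07 0.0804 0.0503
13.700 45.06 0.0856 0.0485
13.825 46.06 0.0629 0.0447
13.950 47.06 0.0643 0.0410
14.075 48.06 0.0581 0.0373
14.200 49.06 0.1339 0.0335
14.325 50.06 0.1071 0.0297
14.450 51.06 0.0314 0.0259
14.575 52.06 0.1775 0.0221
14.700 53.06 0.1434 0.0182
14.825 54.06 0.1470 0.0143
14.950 55.06 0.0825 0.0104
15.075 56.06 0.1445 0.0065
15.200 57.06 0.1501 0.0026
15.325 58.06 0.1472 -0.0014
```

>>> step_arm --pt "-1 0 0 0 0" --pt "-1 0 0 0 0" --pt "-0.3 0 0 0 0" --pt "0 0 0 0 0" --pt "0 0 0 0 0" --pt "0 0 0 0 0" --pt "0 -0.03 0 0 0" --pt "0 -0.08 0 0 0" --pt "0 -0.12 0 0 0" --pt "0 -0.15 0 0 0"

```text
time_s: 16.58
tool_pos: [0.5636, 0.0462, 0.2441]
tool_rot: [-35.9, 89.9, 11.9]
force: [-0.3, -0.1, -0.2]
grip_width: 0.0437
```

```bash
python3 l.py
python3 - <<'E'
from h import *
plan(K)
E
```

```text
16.575 turn 58.02 Mz 0.0585 eff7 0.0787 v7 -5.18 F [-0.3 -0.1 -0.2] w 0.0437
t 16.575 pos [0.5636 0.0462 0.2441] delta tool [ 0.2441  0.     -0.0009]
heads y,z [137.79  47.79] q [-41.6   8.8  38.2  96.6  -5.6  76.5  45.3] F [-0.26 -0.14 -0.23] M [ 0.0084 -0.0819  0.0585] w 0.04371266679369624
press frame 0.0003 0.0005 0.2441
```

>>> step_arm --pt "0 0 0.04 0.04 0" --pt "0 0 0.08 0.08 0" --pt "0 0 0.12 0.12 0" --pt "0 0 0.12 0.12 0" --pt "0 0 0.12 0.12 0"

```text
time_s: 17.2
tool_pos: [0.555, 0.2154, 0.2418]
tool_rot: [-136.9, 89.9, -89.1]
force: [0.1, -0.9, 0.5]
grip_width: 0.0434
```

Run:
```python
from h import *
ims=[]
for n,(u,v) in(("top",(375,250)),("side",(355,310))):
    im,d=read_camera(n); a=np.load(f"{n}0.npz")["im"]
    f=lambda i:cv2.resize(i[v-75:v+75,u-100:u+100,::-1],(400,300),interpolation=cv2.INTER_CUBIC)
    ims.append(np.hstack([f(a),f(im)]))
    P=pts(n,d,np.ones(d.shape,bool))-K; Q=np.c_[P@EX,P@EY,P[:,2]]
    c=Q[(Q[:,2]>.023)&(Q[:,2]<.034)&(abs(Q[:,1])<.02)&(Q[:,0]<-.03)&(Q[:,0]>-.11)]
    print(n,len(c),np.percentile(c,[1,5],axis=0) if len(c) else'', c[:,2].mean())
    for t in("eraser","staple_remover"):
        for r in regions_of(n,t)[:1]: print(t,pts(n,d,r["pixels"]).mean(0).round(3))
cv2.imwrite("pics/end.png",np.vstack(ims))
```

```text
top 490 [[-0.06082254 -0.01951809  0.02428385]
 [-0.05979867 -0.01788799  0.02543801]] 0.02782790059083153
eraser [0.514 0.12  0.036]
staple_remover [ 0.594 -0.057  0.013]
side 409 [[-0.06140195 -0.0196549   0.02322329]
 [-0.06046663 -0.01817458  0.0256638 ]] 0.028305230621808408
eraser [0.507 0.129 0.011]
staple_remover [0.533 0.027 0.025]
```

View pics/end.png

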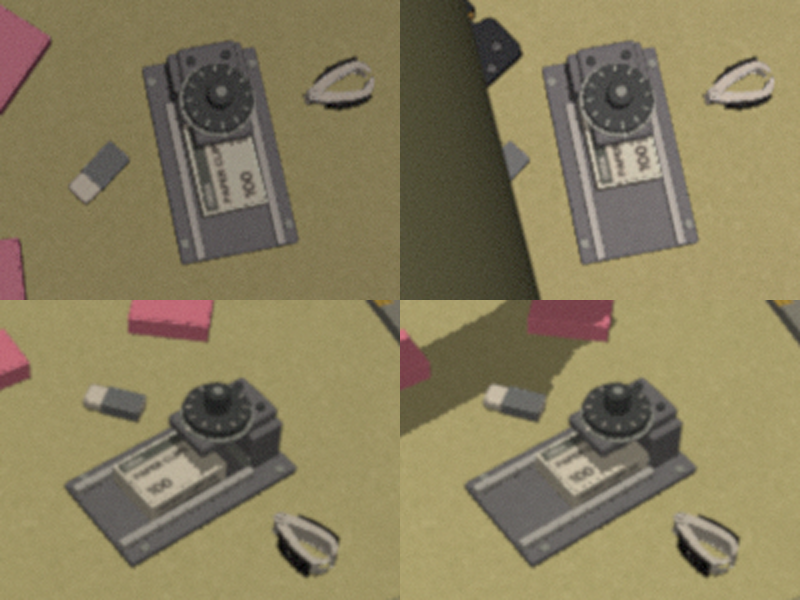

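The before and after views show the carton home under the head. The ring's tick marks are unchanged, and the eraser and staple remover are where they started. The arm is clear of everything.

```bash
python3 -c "
from h import *
print(env.sign_off())"
```

```text
the job is handed in; nothing more can be done
None
```

I pushed the white carton home, turned only the inner knob clockwise about 58°, let go, moved clear and handed the job in at about 17.5 s of the 64 s. The nip is roughly 11–12 N, but I worked that out from torque and angle; nothing measures it directly, and no verdict came back.

- **Carton:** it stopped against the back stop with about 5 N of push. In both cameras its front edge then lay at about x = -61 mm, where fully home should put it, and it was still there, lying flat, after the nip.
- **Nip:** the foot met the carton at about 45° of turn, seen as a clear kink in the joint 7 torque. The turn beyond that and the rise in joint torque put the nip at 10.5–12 N. The wrist torque was noisy, but its average agreed, at about 11 N. I have no reading after letting go.
- **Ring:** its tick marks look unchanged in the before and after pictures, judged by eye. The fingertips stayed about 5 mm above it.
- **Eraser and staple remover:** neither has moved in the pictures. The networks gave two wrong positions at the end. The arm hid the eraser from the top camera, and the side camera's staple remover detection landed on the carton. The other camera put each one where it started.

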